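# Load, lock and start a small buckle tumbler

### The job

Tumble the buckles: put every buckle lying on the bench into the tumbler's bowl, set the lid fully home on the bowl with its two lugs between the rim guides, and turn the lock ring by its fin to the brass locked mark so that its claws hold the lid. Only then slide the safety guard fully aside, press the start button it was covering right down and hold it for a moment, and slide the guard fully back over the button. Leave the other things on the bench where they are, and leave the machine closed and the fins released.

Things in the scene. Friction and masses are not known exactly. Their poses are not given: they have to be found in the camera images.
- tumbler: Fixed grey tumbling machine; origin at bench level on the axis of its bowl, z up. Body x -156..+80 mm, y -80..+80 mm. Control panel at its -x end (robot side), top 50 mm up. Open round bowl: inner radius 52, outer 60, rim 85 mm up. On the rim at +y and -y a pair of guides 6 mm high leaves a slot 26 mm wide for a lid lug. Place and yaw (within 0.2 rad) vary.
- bowl_floor (a point): Centre of the bowl's flat inner floor, 30 mm above the bench (the bowl is 55 mm deep).
- lid_seat (a point): Where the lid's origin lies when the lid is fully home: on the bowl's axis, 78 mm above the bench. Its axes are the tumbler's.
- lid: Loose aluminium lid, about 0.2 kg; origin: centre of underside. Chamfered plug of radius 49.5 mm, 7 mm high; over it a disc of radius 55, 7 to 15 mm up; two lugs 18 mm wide reach to 65 mm along its +y and -y. Black handle bar along y on top: 12 mm thick (x), 50 mm long, 15 to 40 mm up; pinch it from above. Home, its y lies along the tumbler's y, either way round.
- lock_ring (a joint): Captive steel ring round the bowl (outer radius 72 mm), angle in rad about the tumbler's z, anticlockwise from above. Starts at 0 to 0.2 (open); locked mark at 0.90, end stop 0.98. Stays where left; friction 0.12 N m. Two opposite claws, tops 101 mm above the bench, clear the lugs when open and cover the lugs of a seated lid from about 0.8 on; a lid not home blocks them.
- ring_fin (a point): Top centre of the ring's upright fin, 87 mm from the axis, 106 mm above the bench. The fin is a radial plate 10 mm thick, 71 to 101 mm from the axis, 63 to 106 mm above the bench: pinch it across its thickness from above and swing it round the axis. With the ring at 0 it stands 1.31 rad anticlockwise from the tumbler's x.
- locked_mark (a point): Brass strip on a small bracket of the machine, at 2.21 rad round the bowl's axis from the tumbler's x, 89 mm from the axis, 53 mm above the bench: the fin stands right over it when the ring reads 0.90.
- guard (a joint): Steel guard plate 45 x 40 mm, 66 mm above the bench, that covers the start button: slide in m along the tumbler's +y. 0 = covering the button (start), 0.054 = fully aside at the stop. Stays where it is left, friction about 1.2 N.
- guard_fin (a point): Top centre of the guard's black grip fin, 93 mm above the bench: fin 10 mm thick (along the tumbler's y), 26 mm long (x), 27 mm high above the plate.
- start_button (a joint): Round black push button, radius 13 mm, under the guard: travel 0 to 0.006 m downwards; springs back. 1.8 N to start it, 4.5 N fully down.
- button_top (a point): Centre of the button's top face, 60 mm above the bench when released; 115.5 mm from the bowl's axis towards -x and 30 mm towards -y of the tumbler. Beside it the open guard leaves 34 mm free from the button's centre.
- buckle_1: Brass buckle frame lying flat, 43 mm (its x) by 54 mm (its y), 10 mm thick, 35 g; origin: centre of its underside (within 1 mm). Take it across its 43 mm width. Of the four buckles two to four are present, this one behind the grey block in the middle of the bench; the others read None.
- buckle_2: Brass buckle frame lying flat, 43 mm (its x) by 54 mm (its y), 10 mm thick, 35 g; origin: centre of its underside (within 1 mm). Take it across its 43 mm width. Of the four buckles two to four are present, this one behind the grey block in the middle of the bench; the others read None.
- buckle_3: Brass buckle frame lying flat, 43 mm (its x) by 54 mm (its y), 10 mm thick, 35 g; origin: centre of its underside (within 1 mm). Take it across its 43 mm width. Of the four buckles two to four are present, this one behind the grey block in the middle of the bench; the others read None.
- buckle_4: Brass buckle frame lying flat, 43 mm (its x) by 54 mm (its y), 10 mm thick, 35 g; origin: centre of its underside (within 1 mm). Take it across its 43 mm width. Of the four buckles two to four are present, this one on the board; the others read None.
- board: Fixed wooden board 140 mm (x) by 270 mm (y), 24 mm thick, to the robot's left; the lid and one buckle may lie on it. Origin: centre of its underside. (A fixed grey block 100 x 100 mm, 120 mm high, stands on the bench at about x 0.52, y 0.08, and a pen cup 96 mm high at about x 0.55, y 0.32: keep the gripper clear of them.)
- wax_block: Bystander: yellow beeswax block 38 x 55 x 22 mm; origin at its underside.
- orange_spool: Bystander: spool of orange thread standing up, about 40 mm across, 44 mm high; origin within 10 mm of its axis, underside.
- rubber_block: Bystander: crepe rubber block 42 x 60 x 18 mm; origin at its underside.
- paint_bottle: Bystander: small bottle with a screw cap, 34 mm across, 72 mm high; origin at its underside.
Things that resemble listed ones, but are neither listed nor needed, are in the scene too. Leave any turquoise look-alike of the buckle_4 alone.

How it is judged:
On the way, in this order (a step that is already met when the one before it is completed fails the run):
1. every buckle is in the bowl (horizontal distance between each of buckle_1, buckle_2, buckle_3, buckle_4 and bowl_floor below 0.048 m and z of buckle_1 in the frame of bowl_floor between -0.006 and 0.052 m and z of buckle_2 in the frame of bowl_floor between -0.006 and 0.052 m and z of buckle_3 in the frame of bowl_floor between -0.006 and 0.052 m and z of buckle_4 in the frame of bowl_floor between -0.006 and 0.052 m), for 0.2 s.
2. the lid is fully home on the bowl (all of step 1 and horizontal distance between lid and lid_seat below 0.006 m and z of lid in the frame of lid_seat between -0.004 and 0.0035 m and angle between the y axis of lid and the y axis of tumbler, either way round below 0.12 rad and angle between lid's own z axis and vertical below 0.06 rad), for 0.2 s.
3. the lock ring is at its locked mark over the lid (horizontal distance between lid and lid_seat below 0.006 m and z of lid in the frame of lid_seat between -0.004 and 0.0035 m and angle between the y axis of lid and the y axis of tumbler, either way round below 0.12 rad and angle between lid's own z axis and vertical below 0.06 rad and value of joint lock_ring above 0.8 rad), for 0.2 s.
4. the guard is slid fully aside (value of joint lock_ring above 0.8 rad and value of joint guard above 0.042 m), for 0.2 s.
5. the start button is pressed down (value of joint start_button above 0.004 m), for 0.2 s.
6. the guard is slid back over the button (value of joint guard below 0.008 m), for 0.2 s.
At the end, for the whole second after the job is handed in: Every buckle inside the bowl, the lid seated (6 mm, 3.5 mm in height, 0.12 rad), the lock ring beyond 0.80 rad, the button released, the guard within 8 mm of fully closed, lid at rest (all of step 1 and all of step 3 and value of joint guard below 0.008 m and value of joint start_button below 0.002 m and linear speed of lid below 0.02 m/s); the robot touches nothing.
It fails at once if a bystander (wax block, spool, rubber block, bottle) is moved more than 5 cm (distance of any of wax_block, orange_spool, rubber_block, paint_bottle from where it was at the start of the episode above 0.05 m).
It fails at once if the start button is pressed while the lock ring is open (value of joint start_button above 0.004 m and value of joint lock_ring below 0.7 rad).
Of buckle_1, buckle_2, buckle_3, buckle_4 only 2 to 4 are there at a start; the rules pass over those that are not, and their reading is None.
At some moment in a run one of buckle_1, buckle_2, buckle_3, buckle_4, lid may be knocked a few centimetres aside while the robot is not near it.
Once in a run the grip may slacken for a moment while it holds something.
It also fails if it takes over 210 s, if anything falls off the work surface, if the arm or the gripper's body presses on something with over 40 N, if the wrist force passes 120 N, or if a joint passes its speed limit or range.

### The arm

A 6-joint arm with a two-finger parallel gripper is mounted at the origin on the work surface; the furniture and walls round the work are solid. World frame = base frame: x ahead of the robot, y to its left, z up, the work surface at z = 0. Lengths are in m, angles in rad, forces in N, time in s.
With the tool pointing down it reaches from about 0.375 to 0.825 m from the base axis. Payload 5.5 kg.
Tool frame: the origin (TCP) lies between the finger pads; the fingertips stand 22 mm ahead of it and the grasp point (between the pads) lies 3 mm ahead of it; z points along the fingers, y is the line along which they close (so a half turn about z gives the same grasp; the last joint's range is limited). The gripper opens to 85 mm and grips with 20 to 120 N. Pads are 22 mm wide; open, the fingers measure 114 mm over their backs; the gripper's body (76 mm by 85 mm) begins 54 mm behind the grasp point. The pads swing forward as they close: fully open they stand 13 mm farther back than shut.
Start: joints at [1.189, 0.314, -0.047, 1.21, 0, 1.571], TCP at [0.224, 0.557, 0.216] pointing down, gripper open.
Joint ranges: [-2.67, 2.67], [-0.69, 1.73], [-1.03, 1.25], [-2.08, 2.16], [-1.42, 1.45], [-3.14, 3.14]. Speed limits (rad/s): [2.39, 2.39, 3.01, 3.14, 3.14, 3.14].

### API

Orientations are given as a 3x3 rotation matrix whose columns are the frame's x, y, z axes.
In Python, from plant import bot gives the robot as it stands.
- The arm moves only by the tool apply_moves, never from a script. Its argument "motion" is one flat list of numbers, 7 for each row, row after row: the shift along the world's x, y, z in mm, then the turn, a rotation vector about the world's x, y, z in degrees, then the finger opening in mm, from 0 to 85.4. A call has 1 to 12 rows; each row shifts and turns the commanded pose from where the row before left it; what a row does not reach is not made up. A row lasts 1/10 s, in which the tool goes at most 50 mm and 8.59 degrees, less where a joint would pass 70% of its speed; a pose out of reach is approached as far as the arm can. A call is refused whole if a number of a shift passes 50 or a number of a turn 8.59, either way. A call with a gripper value outside its range is refused whole. The fingers move at their own pace and stop on an object; the grip force is fixed at half the most. Time passes only in rows, so rows that do not move let the fingers close. It gives the time, the measured TCP pose, the force, the opening and the grip force at its end, in the units of the state.
- bot.get_obs(): the state, without advancing time (a new reading comes with each control period).
- bot.get_image(name): name is "side" or "top"; returns a dict with "img" (420x560x3 uint8, red, green, blue), "fx", "fy", "cx", "cy" (pixels), "R" (3x3) and "t" (3): a world point X has camera coordinates R X + t. Camera axes: x right, y down, z forward; pixel columns grow to the right and rows downward; lengths in m; the calibration is good to about 2 mm. A picture is of the moment at which its call begins. There is no depth.
- bot.job_done(): hands the job in; it is judged then, once.
The state is a dict: "clock": time; "joints": joint angles; "dq": joint speeds; "effort": joint torques, N m; "eef_pos": TCP position; "tool_rot": TCP orientation; "contact_force": force on the tool from outside, world axes, zero at the start; "moment": the same for the moment, N m; "width": finger opening in m; "finger_force": force on a finger pad.
Only numpy, scipy, OpenCV 4.12 (cv2) and the standard library are available. Lean on these libraries where they do the work, as an engineer would, in place of code of your own. Each camera call takes 0.05 s, during which the arm holds its last target. There are 200 camera calls.

## Working session

There is one attempt and no reset: what is moved stays moved. The work goes in short steps, Python scripts to look and compute and a tool call to move; the robot and the scene stay as the last step left them, time stands still between calls to the robot, and variables do not carry over. Pictures are saved under pics/ and viewed, at most 14 in all, crops included, and the job is handed in when it is done.

Besides the shell and the picture viewer there is one more tool, called after ">>>" as name(argument=value, ...) on one line, values as JSON. apply_moves: Moves the arm, as the interface text tells. Its arguments: {"type":"object","properties":{"motion":{"type":"array","items":{"type":"number"}}},"required":["motion"]}

```bash
mkdir -p pics; ls
cat > h.py <<'E'
import numpy as np, cv2, sys
sys.path.insert(0,'.')
from plant import bot
def snap(n,f=None):
    d=bot.get_image(n)
    if f: cv2.imwrite('pics/'+f,d['img'][:,:,::-1])
    np.savez('last_%s.npz'%n,**d)
    return d
def load(n): return dict(np.load('last_%s.npz'%n))
def pix2(d,u,v,z):
    r=d['R'].T@np.array([(u-d['cx'])/d['fx'],(v-d['cy'])/d['fy'],1]); c=-d['R'].T@d['t']
    return c+r*(z-c[2])/r[2]
def proj(d,X):
    p=d['R']@np.asarray(X)+d['t']; return np.array([d['fx']*p[0]/p[2]+d['cx'],d['fy']*p[1]/p[2]+d['cy']])
E
python3 - <<'E'
from h import *
a=snap('top','top0.png'); b=snap('side','side0.png')
for d in(a,b): print(d['fx'],-d['R'].T@d['t'],d['R'][2])
o=bot.get_obs(); print(o['clock'],o['eef_pos'],o['tool_rot'],o['width'])
E
```

```text
pics
507.79523570035036 [0.36231861 0.09555086 1.0906589 ] [ 0.21590431  0.00929978 -0.97637024]
407.7477583924497 [0.28473956 0.76649232 0.52126253] [ 0.35161436 -0.78693262 -0.50705462]
0.1 [0.22333757 0.55629669 0.21545277] [[-9.28010801e-01  3.72552843e-01 -5.76363999e-04]
 [ 3.72553289e-01  9.28009738e-01 -1.40487810e-03]
 [ 1.14800724e-05 -1.51846836e-03 -9.99998847e-01]] 0.08554025666848429
```

View pics/top0.png

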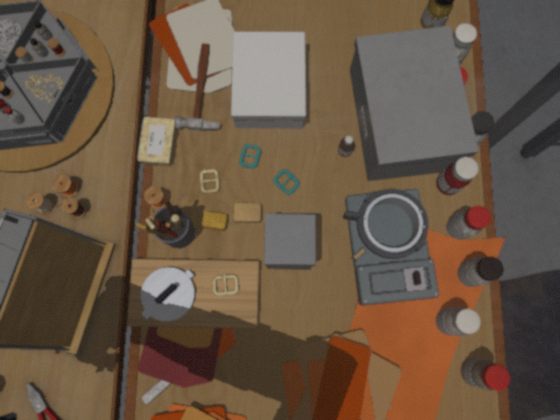

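View pics/side0.png

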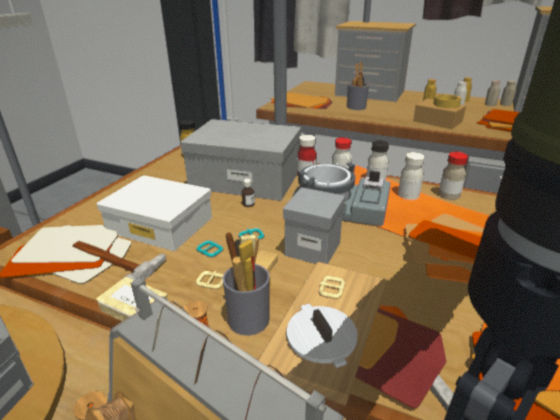

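The top view shows pale brass buckles at (209,181) and (225,285, on the board). Turquoise look-alikes are at (250,156) and (287,181). The lid is at (168,293), the tumbler bowl at (392,222), and the guard at about (413,280). I'll check these in close crops.

Run:
```python
from h import *
a=load('top')['img'][:,:,::-1]
A=cv2.resize(a[135:335,130:300],None,fx=3,fy=3,interpolation=cv2.INTER_CUBIC)
cv2.imwrite('pics/c1.png',A)
B=cv2.resize(a[180:310,335:445],None,fx=4.6,fy=4.6,interpolation=cv2.INTER_CUBIC)
cv2.imwrite('pics/c2.png',B); print(A.shape,B.shape)
```

```text
(600, 510, 3) (598, 506, 3)
```

View pics/c1.png

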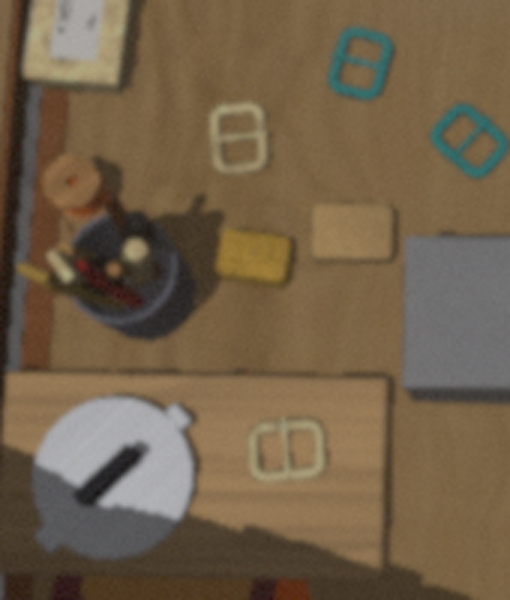

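View pics/c2.png

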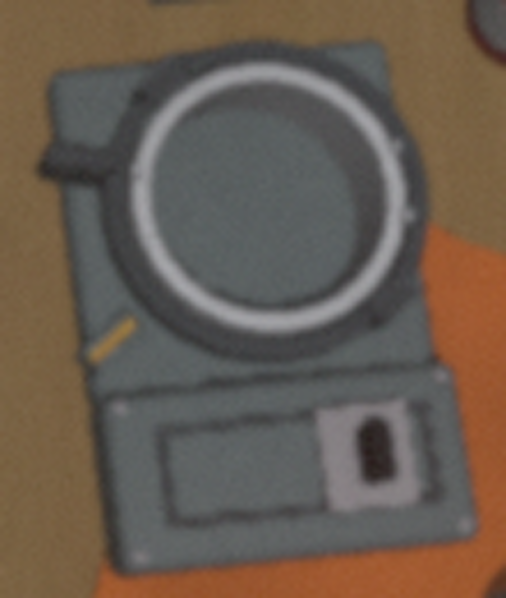

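The crop confirms two brass buckles, at (209.7,180.7) and (225.7,284.7) on the board. Turquoise ones stay. The lid's lugs run along its diagonal. In the tumbler crop the rim is near (394,222), the brass mark near (359.6,254), the guard fin near (417,276) and the ring fin near (347,215). Next I'll fit the poses.

```bash
cat > m.py <<'E'
from h import *
from scipy.optimize import least_squares
def rect(d,mask,z):
    n,l,s,c=cv2.connectedComponentsWithStats(mask.astype(np.uint8)); i=1+np.argmax(s[1:,4])
    v,u=np.nonzero(l==i)
    P=np.array([pix2(d,x,y,z)[:2] for x,y in zip(u,v)])
    (c,wh,an)=cv2.minAreaRect((P*1000).astype(np.float32)); return c,wh,an,len(u)
def win(d,u0,u1,v0,v1):
    m=np.zeros(d['img'].shape[:2],bool); m[v0:v1,u0:u1]=1; return m
def buckles(d,wins):
    I=d['img'].astype(int); hsv=cv2.cvtColor(d['img'],cv2.COLOR_RGB2HSV).astype(int)
    for w,z in wins:
        m=win(d,*w); med=np.median(I[m],0)
        k=(I.sum(2)>med.sum()+110)&m
        print('buckle',z,rect(d,k,z))
if __name__=='__main__':
    d=load('top'); I=d['img'].astype(int)
    buckles(d,[((196,222,165,198),.01),((208,246,270,300),.034)])
    o=lambda u,v:(335+u/4.6,180+v/4.6)
    # tumbler fit
    m=win(d,355,430,188,255); k=(I.min(2)>140)&m
    v,u=np.nonzero(k); R=np.array([pix2(d,a,b,.085)[:2] for a,b in zip(u,v)])
    f=least_squares(lambda p:np.hypot(*(R-p[:2]).T)-p[2],[.6,-.06,.056],loss='soft_l1',f_scale=.003); print('rim',f.x,len(R),np.abs(f.fun).mean())
    an=np.array([2.21]); pts=[((89*np.cos(2.21),89*np.sin(2.21),53),o(113,340)),((-115.5,-30,93),o(377,444)),((-156,80,50),o(115,574)),((-156,-80,50),o(478,540))]
    c=f.x[:2]
    for w,p in pts:
        q=pix2(d,*p,w[2]/1000)[:2]-c; print('yaw',np.arctan2(q[1],q[0])-np.arctan2(w[1],w[0]),np.hypot(*q),np.hypot(*w[:2])/1000)
    print('fin',pix2(d,*o(62,160),.106)[:2]-c)
    # lid
    g=lambda u,v:(130+u/3,135+v/3)
    for n,p,z in [('lug1',g(180,415),.036),('lug2',g(50,535),.036),('h1',g(140,452),.064),('h2',g(82,500),.064)]: print(n,pix2(d,*p,z))
    m=win(d,140,200,262,325); k=(I.max(2)-I.min(2)<22)&(I.sum(2)>150)&m
    v,u=np.nonzero(k); print(len(u),pix2(d,u.mean(),v.mean(),.036),rect(d,k,.037))
    for n,p in [('spool',(155,196)),('wax',(214,220)),('rub',(247,212)),('bot',(346,147))]: print(n,pix2(d,*p,.02))
    blk=[pix2(d,*p,.12) for p in [(266,213),(315,213),(315,263),(266,263)]]; print(np.round(blk,3))
E
python3 m.py
```

```text
buckle 0.01 ((682.078125, 262.1656494140625), (17.606098175048828, 36.22398376464844), 20.160396575927734, 40)Traceback (most recent call last):
  File "m.py", line 18, in <module>
    buckles(d,[((196,222,165,198),.01),((208,246,270,300),.034)])
    ~~~~~~~^^^^^^^^^^^^^^^^^^^^^^^^^^^^^^^^^^^^^^^^^^^^^^^^^^^^^^
  File "m.py", line 15, in buckles
    print('buckle',z,rect(d,k,z))
                     ~~~~^^^^^^^
  File "m.py", line 4, in rect
    n,l,s,c=cv2.connectedComponentsWithStats(mask.astype(np.uint8)); i=1+np.argmax(s[1:,4])
                                                                         ~~~~~~~~~^^^^^^^^^
    return _wrapfunc(a, 'argmax', axis=axis, out=out, **kwds)
    return bound(*args, **kwds)
ValueError: attempt to get argmax of an empty sequence
```

```bash
python3 - <<'E'
s=open('m.py').read()
s=s.replace("""        k=(I.sum(2)>med.sum()+110)&m""","""        G=I[:,:,1]; t,_=cv2.threshold(G[m].astype(np.uint8).reshape(-1,1),0,255,cv2.THRESH_OTSU)
        k=(G>t)&m""")
open('m.py','w').write(s)
E
python3 m.py
```

```text
buckle 0.01 ((664.6956176757812, 258.2784423828125), (53.194923400878906, 39.802268981933594), 2.8644306659698486, 234)
buckle 0.034 ((436.06829833984375, 211.77777099609375), (42.40964126586914, 51.77770233154297), 7.23070764541626, 217)
rim [ 0.56219245 -0.12793828  0.05559619] 393 0.0011821479079116674
yaw 0.1276743156345015 0.0881378157190189 0.08899999999999998
yaw 0.10939733949651531 0.11667074514188548 0.1193325186191928
yaw 0.10131223009214319 0.17574579439426388 0.17531685600648902
yaw 0.10369291509539247 0.17467301335856028 0.17531685600648902
fin [0.00926898 0.09217546]
lug1 [0.45716504 0.28453935 0.036     ]
lug2 [0.37453783 0.36852409 0.036     ]
h1 [0.42956624 0.30495987 0.064     ]
h2 [0.39733639 0.34164311 0.064     ]
2386 [0.41369232 0.32883258 0.036     ] ((413.7321472167969, 329.4488525390625), (112.09716796875, 111.16867065429688), 3.0107734203338623, 2386)
spool [0.62484924 0.37270503 0.02      ]
wax [0.57369049 0.24193666 0.02      ]
rub [0.59240969 0.17145819 0.02      ]
bot [ 0.7433178  -0.04376208  0.02      ]
[[0.57  0.127 0.12 ]
 [0.571 0.031 0.12 ]
 [0.473 0.031 0.12 ]
 [0.472 0.125 0.12 ]]
```

Tumbler at (0.562,-0.128), yaw 0.105. Buckle A is at (0.665,0.258), the board buckle at (0.436,0.212), and the lid near (0.414,0.327). The sizes and radii agree with the description, so I'll go to the board buckle.

>>> apply_moves(motion=[23.6,-38.3,0,0,0,-6.77,65,23.6,-38.3,0,0,0,-6.77,65,23.6,-38.3,0,0,0,-6.77,65,23.6,-38.3,0,0,0,-6.77,65,23.6,-38.3,0,0,0,-6.77,65,23.6,-38.3,0,0,0,-6.77,65,23.6,-38.3,0,0,0,-6.77,65,23.6,-38.3,0,0,0,-6.77,65,23.6,-38.3,0,0,0,-6.77,65,0,0,-40,0,0,0,65,0,0,0,0,0,0,65])

```text
clock: 1.2
eef_pos: [0.4335, 0.2094, 0.1723]
tool_rot: [[-0.122, 0.992, -0.007], [0.992, 0.122, -0.003], [-0.002, -0.007, -1.0]]
contact_force: [-1.1, -0.4, -0.3]
width: 0.0648
finger_force: 0.0
```

>>> apply_moves(motion=[2.5,2.4,-45,0,0,0,65,0,0,-45,0,0,0,65,0,0,-25,0,0,0,65,0,0,-10,0,0,0,65,0,0,0,0,0,0,65,0,0,0,0,0,0,30,0,0,0,0,0,0,30,0,0,0,0,0,0,30,0,0,0,0,0,0,30,0,0,0,0,0,0,30])

```text
clock: 2.2
eef_pos: [0.4388, 0.2146, 0.0517]
tool_rot: [[-0.125, 0.992, 0.001], [0.992, 0.125, 0.0], [0.0, 0.001, -1.0]]
contact_force: [1.1, -0.1, 0.5]
width: 0.0302
finger_force: 0.0
```

```bash
python3 -c "
from h import *
print(bot.get_obs()['finger_force'])"
```

```text
0.0
```

```bash
python3 -c "
from h import *
a=snap('side'); t=snap('top')
A=cv2.resize(a['img'][230:380,250:400],None,fx=3,fy=3); B=cv2.resize(t['img'][220:370,150:300],None,fx=3,fy=3)
cv2.imwrite('pics/c3.png',np.hstack([A,B])[:,:,::-1]); print(bot.get_obs()['eef_pos'])"
```

```text
[0.43854962 0.21448543 0.05139431]
```

View pics/c3.png

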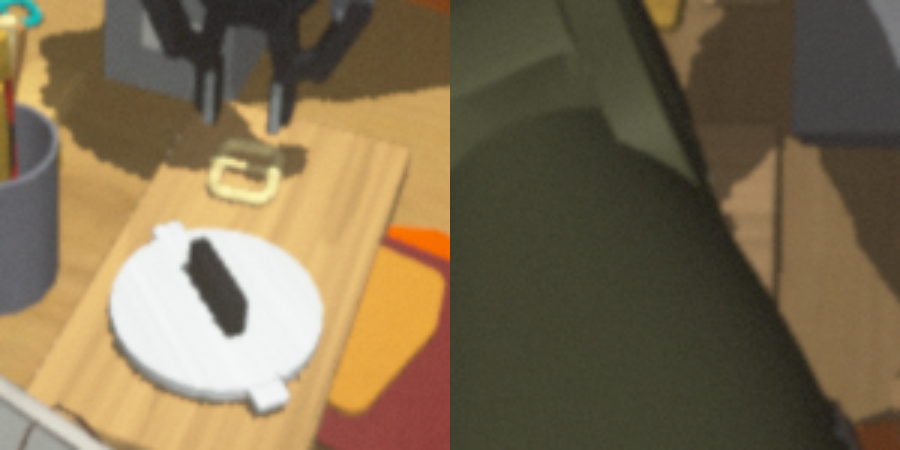

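```bash
python3 -c "
from h import *
d=load('side'); print(pix2(d,331,288,.029), proj(d,[.436,.2118,.029]))
print([proj(d,[.4385,.2145,z]) for z in (.03,.04,.05,.06)])"
```

```text
[0.43659558 0.21331309 0.029     ] [331.57384465 287.57762949]
[array([329.81933706, 287.69610679]), array([330.1162786 , 283.41684006]), array([330.41735995, 279.07791374]), array([330.72266831, 274.67807147])]
```

```bash
python3 -c "
from h import *
d=load('side'); print(proj(d,[.2234,.5563,.1935]),proj(d,[.2234,.5563,.2155]))
for z in (.03,.04,.05,.065):print(pix2(d,330,272.3,z))
o=bot.get_obs();print(o)"
```

```text
[470.555765   471.81371558] [477.40955968 455.61343553]
[0.45196769 0.17237634 0.03      ]
[0.44856365 0.18447    0.04      ]
[0.4451596  0.19656365 0.05      ]
[0.44005353 0.21470414 0.065     ]
{'clock': 2.3, 'joints': array([ 4.54883565e-01,  2.39996343e-01, -5.50274072e-01,  7.80256637e-01,
       -1.52819080e-05,  1.90023105e+00]), 'dq': array([ 1.96506936e-03,  3.26402718e-03, -2.59878502e-03, -6.41290277e-04,
        4.69127533e-05, -5.28764503e-04]), 'effort': array([ 1.17368612e-02, -4.36790299e+01,  2.82755095e+01, -3.78200726e-03,
        6.70045138e-04, -3.40891927e-05]), 'eef_pos': array([0.43854962, 0.21448543, 0.05139431]), 'tool_rot': array([[-1.25120068e-01,  9.92141576e-01,  2.48606804e-04],
       [ 9.92141604e-01,  1.25120046e-01,  1.04579913e-04],
       [ 7.26523853e-05,  2.59738199e-04, -9.99999964e-01]]), 'contact_force': array([-0.2860311 ,  0.26576517,  0.79688131]), 'moment': array([-0.05221337, -0.00497767, -0.00016658]), 'finger_force': 0.0, 'width': 0.03004661056812808}
```

```bash
python3 -c "
import cv2;a=cv2.imread('pics/side0.png')[230:420,400:560];cv2.imwrite('pics/c4.png',cv2.resize(a,None,fx=3,fy=3))"
```

```text
(no output)
```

View pics/c4.png

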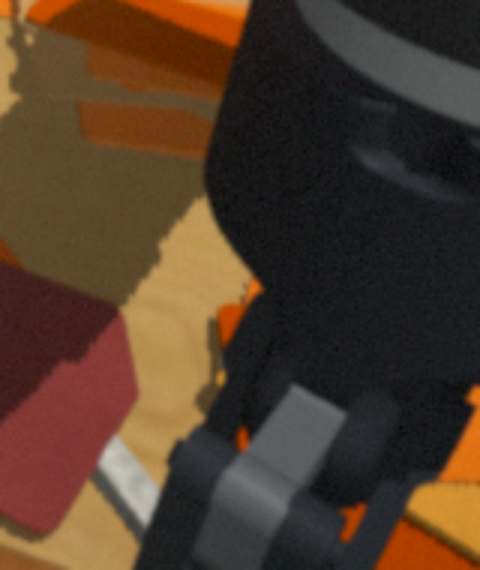

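The fingertips are seen at side (330,272) and the buckle at (331,288), so the tips are higher than I reckoned. I'll reopen, go down gently and watch the force.

>>> apply_moves(motion=[0,0,0,0,0,0,65,0,0,0,0,0,0,65,-1.2,-1.3,0,0,0,0,65,-1.2,-1.3,0,0,0,0,65,0,0,-5,0,0,0,65,0,0,-5,0,0,0,65,0,0,0,0,0,0,65])

```text
clock: 3.0
eef_pos: [0.4354, 0.2115, 0.0403]
tool_rot: [[-0.125, 0.992, -0.001], [0.992, 0.125, -0.001], [-0.0, -0.001, -1.0]]
contact_force: [-0.5, -0.2, -0.9]
width: 0.0649
finger_force: 0.0
```

```bash
python3 -c "
from h import *
a=snap('side')
A=cv2.resize(a['img'][230:330,270:390],None,fx=4,fy=4)
cv2.imwrite('pics/c5.png',A[:,:,::-1]); o=bot.get_obs();print(o['eef_pos'],o['contact_force'])"
```

```text
[0.43554201 0.21163675 0.04058694] [-0.78921192  0.64019775 -0.45047784]
```

View pics/c5.png

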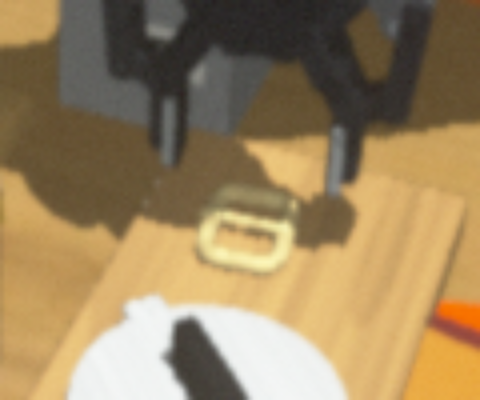

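>>> apply_moves(motion=[0,0,-4,0,0,0,65,0,0,-4,0,0,0,65,0,0,0,0,0,0,65])

```text
clock: 3.35
eef_pos: [0.4356, 0.2117, 0.0326]
tool_rot: [[-0.125, 0.992, -0.001], [0.992, 0.125, -0.0], [-0.0, -0.001, -1.0]]
contact_force: [0.3, 0.2, -0.3]
width: 0.0652
finger_force: 0.0
```

>>> apply_moves(motion=[0,0,-4,0,0,0,65,0,0,-4,0,0,0,65,0,0,-4,0,0,0,65,0,0,0,0,0,0,65])

```text
clock: 3.75
eef_pos: [0.4355, 0.2117, 0.0205]
tool_rot: [[-0.125, 0.992, -0.001], [0.992, 0.125, -0.0], [-0.0, -0.001, -1.0]]
contact_force: [0.2, 0.2, 0.4]
width: 0.0651
finger_force: 0.0
```

```bash
python3 -c "
from h import *
a=snap('side')
A=cv2.resize(a['img'][230:330,270:390],None,fx=4,fy=4)
cv2.imwrite('pics/c6.png',A[:,:,::-1]); o=bot.get_obs();print(o['eef_pos'],o['contact_force'])"
```

```text
[0.43571461 0.21173346 0.02080694] [-0.17424515 -0.22439764  0.02817711]
```

View pics/c6.png

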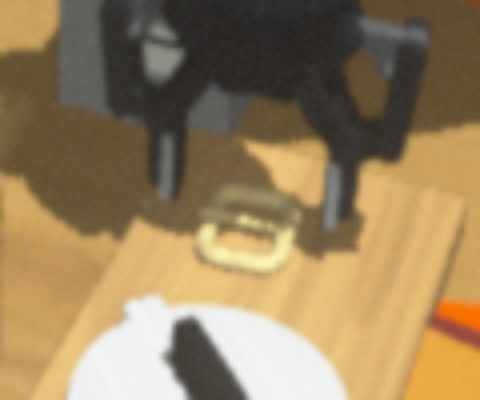

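Fingertips now at side (312,279) and (353,287), about 39 mm up with TCP reading 20.5 mm, so the measured height reads low. I trust the pictures plus the missing contact, and descend 10 mm more, then close.

>>> apply_moves(motion=[0,0,-4,0,0,0,65,0,0,-4,0,0,0,65,0,0,-2,0,0,0,65,0,0,0,0,0,0,35,0,0,0,0,0,0,35,0,0,0,0,0,0,35,0,0,0,0,0,0,35])

```text
clock: 4.5
eef_pos: [0.436, 0.2118, 0.0117]
tool_rot: [[-0.125, 0.992, 0.0], [0.992, 0.125, -0.0], [-0.0, 0.0, -1.0]]
contact_force: [-2.0, -1.0, 4.9]
width: 0.0374
finger_force: 59.3
```

>>> apply_moves(motion=[0,0,25,0,0,0,35,0,0,40,0,0,0,35,0,0,40,0,0,0,35,0,0,40,0,0,0,35,0,0,0,0,0,0,35])

```text
clock: 5.0
eef_pos: [0.4397, 0.2136, 0.1617]
tool_rot: [[-0.125, 0.992, 0.009], [0.992, 0.125, 0.004], [0.003, 0.009, -1.0]]
contact_force: [0.7, -0.1, 0.5]
width: 0.0375
finger_force: 59.6
```

>>> apply_moves(motion=[14,-37.8,0,0,0,0,35,14,-37.8,0,0,0,0,35,14,-37.8,0,0,0,0,35,14,-37.8,0,0,0,0,35,14,-37.8,0,0,0,0,35,14,-37.8,0,0,0,0,35,14,-37.8,0,0,0,0,35,14,-37.8,0,0,0,0,35,14,-37.8,0,0,0,0,35,0,0,0,0,0,0,35,0,0,0,0,0,0,35])

```text
clock: 6.1
eef_pos: [0.5615, -0.1289, 0.1551]
tool_rot: [[-0.123, 0.992, -0.002], [0.992, 0.123, 0.001], [0.001, -0.001, -1.0]]
contact_force: [-0.8, 0.6, -0.6]
width: 0.0375
finger_force: 59.6
```

Run:
```python
from h import *
a=snap('side');t=snap('top')
A=cv2.resize(a['img'][120:240,270:420],None,fx=2.6,fy=2.6);B=cv2.resize(t['img'][140:340,140:300],(390,488))
H=max(A.shape[0],B.shape[0]); P=lambda x:np.pad(x,((0,H-x.shape[0]),(0,0),(0,0)))
cv2.imwrite('pics/c7.png',np.hstack([P(A),P(B)])[:,:,::-1]); o=bot.get_obs();print(o['eef_pos'],o['width'],o['finger_force'],proj(a,o['eef_pos']))
```

```text
[ 0.56128214 -0.12746733  0.15551299] 0.03722900741105489 59.63094081933377 [328.42939236 148.04897159]
```

View pics/c7.png

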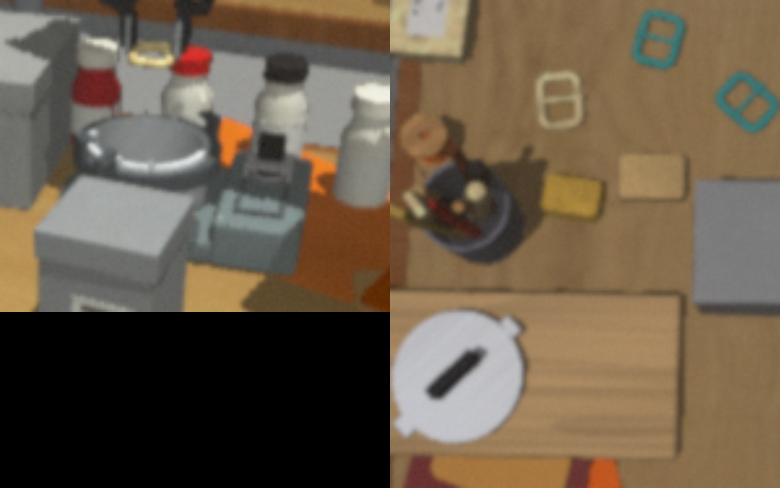

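The brass buckle is held, at side (328,140), over the bowl. The lid and the second buckle haven't moved. Lower and release.

>>> apply_moves(motion=[0,0,-40,0,0,0,35,0,0,-40,0,0,0,35,0,0,-25,0,0,0,35,0,0,-12,0,0,0,35,0,0,0,0,0,0,35,0,0,0,0,0,0,55,0,0,0,0,0,0,55,0,0,0,0,0,0,55])

```text
clock: 7.0
eef_pos: [0.5634, -0.1285, 0.0408]
tool_rot: [[-0.125, 0.992, 0.003], [0.992, 0.125, -0.001], [-0.001, 0.003, -1.0]]
contact_force: [1.0, -1.1, 0.2]
width: 0.0552
finger_force: 0.0
```

>>> apply_moves(motion=[0,0,40,0,0,0,65,0,0,40,0,0,0,65,0,0,35,0,0,0,65,0,0,0,0,0,0,65])

```text
clock: 7.4
eef_pos: [0.5661, -0.1293, 0.1608]
tool_rot: [[-0.125, 0.992, 0.01], [0.992, 0.125, -0.002], [-0.004, 0.01, -1.0]]
contact_force: [-0.2, -0.9, -0.5]
width: 0.065
finger_force: 0.0
```

>>> apply_moves(motion=[9.2,35.1,0,0,0,7.79,65,9.2,35.1,0,0,0,7.79,65,9.2,35.1,0,0,0,7.79,65,9.2,35.1,0,0,0,7.79,65,9.2,35.1,0,0,0,7.79,65,9.2,35.1,0,0,0,7.79,65,9.2,35.1,0,0,0,7.79,65,9.2,35.1,0,0,0,7.79,65,9.2,35.1,0,0,0,7.79,65,9.2,35.1,0,0,0,7.79,65,9.2,35.1,0,0,0,7.79,65,0,0,0,0,0,0,65])

```text
clock: 8.6
eef_pos: [0.6637, 0.2624, 0.1535]
tool_rot: [[-0.998, -0.057, 0.001], [-0.057, 0.998, 0.002], [-0.001, 0.002, -1.0]]
contact_force: [0.0, -0.2, -0.5]
width: 0.0656
finger_force: 0.0
```

Run:
```python
from h import *
a=snap('side');t=snap('top')
d=np.abs(a['img'].astype(int)-cv2.cvtColor(cv2.imread('pics/side0.png'),cv2.COLOR_BGR2RGB)).sum(2)
print(pix2(a,209,280,.005),proj(a,[.6647,.2583,.005]))
u,v=proj(a,[.6647,.2583,.005]).astype(int)
m=np.zeros(d.shape,bool);m[v-12:v+12,u-20:u+20]=1;print('bucklechange',d[m].mean())
k=(a['img'].min(2)>150); 
o=bot.get_obs();print(o['eef_pos'],o['tool_rot'][:,1])
```

```text
[0.66960052 0.25894959 0.005     ] [211.3201862  280.45230917]
bucklechange 39.49583333333333
[0.66299339 0.25841357 0.15359823] [-5.07342394e-02  9.98712033e-01 -5.58189521e-04]
```

>>> apply_moves(motion=[1.5,0,-45,0,0,0,65,0,0,-45,0,0,0,65,0,0,-30,0,0,0,65,0,0,-15,0,0,0,65,0,0,0,0,0,0,65,0,0,0,0,0,0,65])

```text
clock: 9.3
eef_pos: [0.6657, 0.2575, 0.0207]
tool_rot: [[-0.999, -0.049, 0.002], [-0.049, 0.999, 0.001], [-0.002, 0.0, -1.0]]
contact_force: [-0.7, 0.9, -0.4]
width: 0.065
finger_force: 0.0
```

Run:
```python
from h import *
a=snap('side')
A=cv2.resize(a['img'][220:320,150:290],None,fx=4,fy=4)
cv2.imwrite('pics/c8.png',A[:,:,::-1]); o=bot.get_obs();print(o['eef_pos'],o['contact_force'])
for z in(0,.02,.04,.06): print(proj(a,[o['eef_pos'][0],o['eef_pos'][1],z])-[150,220])
```

```text
[0.66638581 0.25791699 0.02154224] [-0.16607483  0.19133294  0.02281799]
[60.93210506 62.09772921]
[59.95484272 54.07609348]
[58.95211768 45.84545292]
[57.92292165 37.39753125]
```

View pics/c8.png

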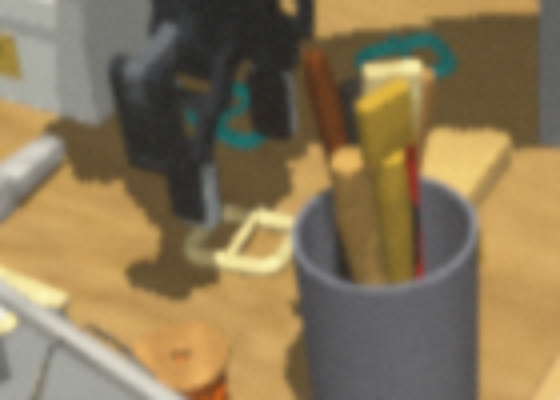

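Tips are at crop (203,225)/(285,138), which is about 41 mm up with TCP reading 21 mm, so the same offset applies. The buckle lies at crop (243,240), between them. Go down 34 mm and grip.

>>> apply_moves(motion=[-0.8,0.3,-15,0,0,0,65,0,0,-10,0,0,0,65,0,0,-4,0,0,0,65,0,0,-4,0,0,0,65,0,0,0,0,0,0,65,0,0,0,0,0,0,35,0,0,0,0,0,0,35,0,0,0,0,0,0,35,0,0,0,0,0,0,35])

```text
clock: 10.25
eef_pos: [0.6646, 0.2586, -0.0129]
tool_rot: [[-0.999, -0.05, 0.001], [-0.05, 0.999, 0.001], [-0.001, 0.001, -1.0]]
contact_force: [-1.2, 0.7, 4.8]
width: 0.0377
finger_force: 59.4
```

>>> apply_moves(motion=[0,0,25,0,0,0,35,0,0,45,0,0,0,35,0,0,45,0,0,0,35,0,0,45,0,0,0,35,0,0,5,0,0,0,35,0,0,0,0,0,0,35])

```text
clock: 10.85
eef_pos: [0.6652, 0.2584, 0.1533]
tool_rot: [[-0.999, -0.05, 0.004], [-0.05, 0.999, 0.001], [-0.004, 0.001, -1.0]]
contact_force: [-0.1, -0.0, -0.1]
width: 0.0379
finger_force: 59.2
```

>>> apply_moves(motion=[-9.3,-35.1,0,0,0,0,35,-9.3,-35.1,0,0,0,0,35,-9.3,-35.1,0,0,0,0,35,-9.3,-35.1,0,0,0,0,35,-9.3,-35.1,0,0,0,0,35,-9.3,-35.1,0,0,0,0,35,-9.3,-35.1,0,0,0,0,35,-9.3,-35.1,0,0,0,0,35,-9.3,-35.1,0,0,0,0,35,-9.3,-35.1,0,0,0,0,35,-9.3,-35.1,0,0,0,0,35,0,0,0,0,0,0,35])

```text
clock: 12.05
eef_pos: [0.5588, -0.1314, 0.1488]
tool_rot: [[-0.999, -0.045, -0.004], [-0.045, 0.999, -0.001], [0.004, -0.001, -1.0]]
contact_force: [0.9, 0.4, -0.4]
width: 0.0378
finger_force: 59.3
```

>>> apply_moves(motion=[0,0,0,0,0,0,35,0,0,0,0,0,0,35])

```text
clock: 12.25
eef_pos: [0.561, -0.1271, 0.1499]
tool_rot: [[-0.999, -0.051, -0.002], [-0.051, 0.999, 0.001], [0.002, 0.001, -1.0]]
contact_force: [-0.1, 0.5, -0.7]
width: 0.038
finger_force: 59.3
```

Lower, release, rise, and then look at the bowl from the side route.

>>> apply_moves(motion=[0,0,-40,0,0,0,35,0,0,-40,0,0,0,35,0,0,-20,0,0,0,35,0,0,0,0,0,0,35,0,0,0,0,0,0,55,0,0,0,0,0,0,55,0,0,0,0,0,0,55])

```text
clock: 12.95
eef_pos: [0.5632, -0.1281, 0.0529]
tool_rot: [[-0.999, -0.051, 0.003], [-0.051, 0.999, -0.001], [-0.003, -0.001, -1.0]]
contact_force: [-0.4, 0.2, -0.5]
width: 0.0548
finger_force: 0.0
```

>>> apply_moves(motion=[0,0,40,0,0,0,55,0,0,40,0,0,0,55,0,0,20,0,0,0,55,0,0,0,0,0,0,55,-15,45,0,0,0,-8,55,-15,45,0,0,0,-8,55,-15,45,0,0,0,-8,55,-15,45,0,0,0,-8,55,-15,45,0,0,0,-8,55,-15,45,0,0,0,-8,55,0,0,0,0,0,0,55,0,0,0,0,0,0,55])

```text
clock: 14.15
eef_pos: [0.4744, 0.1347, 0.1511]
tool_rot: [[-0.726, 0.688, 0.0], [0.688, 0.726, -0.0], [-0.001, -0.0, -1.0]]
contact_force: [0.7, -0.4, -0.0]
width: 0.0549
finger_force: 0.0
```

Run:
```python
from h import *
a=snap('top')
A=cv2.resize(a['img'][180:340,130:450],None,fx=2.5,fy=2.5)
cv2.imwrite('pics/c9.png',A[:,:,::-1]); o=bot.get_obs();print(o['eef_pos'],o['tool_rot'][:,1])
```

```text
[0.4747054  0.13385745 0.15111743] [ 6.88979642e-01  7.24780654e-01 -2.37453092e-04]
```

View pics/c9.png

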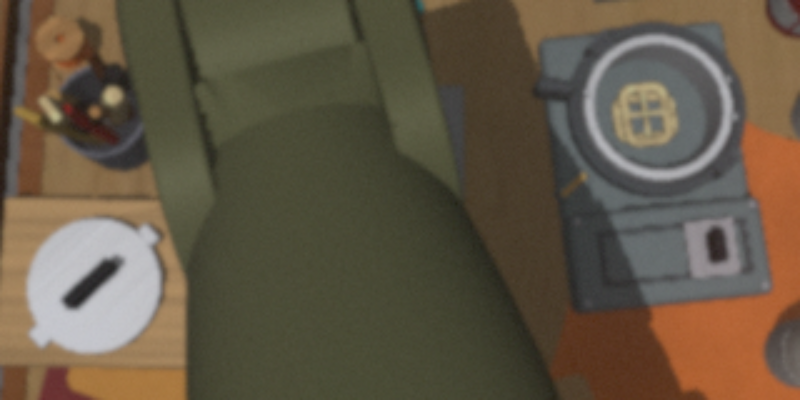

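Both buckles lie stacked in the bowl at crop (643,113). The lid is at crop (95,285), now fully lit, with lugs at (148,237) and (41,333). Measure it.

Run:
```python
from m import *
d=load('top'); I=d['img'].astype(int)
m=win(d,138,198,262,324); k=((I.max(2)-I.min(2)<28)&(I.sum(2)>270)&m).astype(np.uint8)
cs,_=cv2.findContours(k,cv2.RETR_EXTERNAL,cv2.CHAIN_APPROX_NONE); c=max(cs,key=cv2.contourArea)[:,0]
P=np.array([pix2(d,*p,.039)[:2] for p in c])
f=least_squares(lambda p:np.hypot(*(P-p[:2]).T)-.055,[.414,.327],loss='soft_l1',f_scale=.001); print(f.x,len(P),np.median(np.abs(f.fun)))
q=P-f.x; r=np.hypot(*q.T); s=q[r>.0605]; a=np.arctan2(s[:,1],s[:,0]); print(r.max()); 
z=np.exp(2j*a).mean(); print('axis deg',np.degrees(np.angle(z)/2), np.degrees(a).round())
k=((I.sum(2)<180)&win(d,150,185,278,310)); v,u=np.nonzero(k); H=np.array([pix2(d,x,y,.064)[:2] for x,y in zip(u,v)]); print('handle',cv2.minAreaRect((H*1000).astype(np.float32)),H.mean(0))
```

```text
[0.41520247 0.32774243] 167 0.0006260377093841793
0.06616070993928672
axis deg -45.401783216988115 [126. 128. 129. 130. 132. 134. 137. 140. 141. 142. 144. -54. -53. -51.
 -50. -47. -44. -42. -40. -38. -37.]
handle ((415.2110595703125, 325.93670654296875), (10.077193260192871, 46.79657745361328), 46.92787170410156) [0.41429283 0.32589839]
```

>>> apply_moves(motion=[-12,38.6,0,0,0,-1,45,-12,38.6,0,0,0,0,45,-12,38.6,0,0,0,0,45,-12,38.6,0,0,0,0,45,-12,38.6,0,0,0,0,45,0,0,-40,0,0,0,45,0,0,-25,0,0,0,45,0,0,0,0,0,0,45,0,0,0,0,0,0,45])

```text
clock: 15.1
eef_pos: [0.4153, 0.3258, 0.0863]
tool_rot: [[-0.71, 0.704, -0.001], [0.704, 0.71, -0.001], [-0.0, -0.001, -1.0]]
contact_force: [-0.2, -0.3, -0.9]
width: 0.0447
finger_force: 0.0
```

Run:
```python
from h import *
a=snap('side')
A=cv2.resize(a['img'][230:400,230:410],None,fx=3,fy=3)
cv2.imwrite('pics/c10.png',A[:,:,::-1]); o=bot.get_obs();print(o['eef_pos'],o['contact_force'],o['tool_rot'][:,1])
p=o['eef_pos']
for z in(.04,.064,.09,.12): print(3*(proj(a,[p[0],p[1],z])-[230,230]),3*(proj(a,[.415,.327,z])-[230,230]))
```

```text
[0.41604434 0.32650644 0.08722735] [-0.07282587  0.26852345  1.207986  ] [0.70409315 0.71010695 0.00098116]
[274.2098894  301.13248889] [275.80162565 302.39790866]
[276.22627122 267.47728254] [277.85151766 268.72661474]
[278.50131244 229.50482048] [280.1644818  230.73412779]
[281.25145171 183.60254943] [282.96062492 184.8049977 ]
```

View pics/c10.png

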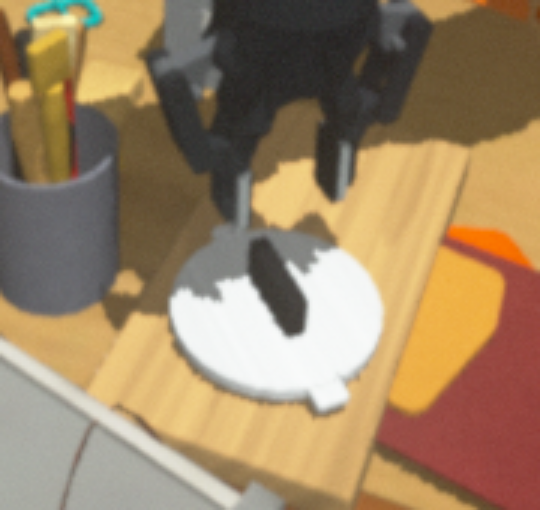

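Fingertips at crop (237,228)/(337,198) straddle the handle at (277,285), about 101 mm up. Go down 52 mm and pinch.

>>> apply_moves(motion=[-0.5,0.3,-25,0,0,0,45,0,0,-15,0,0,0,45,0,0,-8,0,0,0,45,0,0,-4,0,0,0,45,0,0,0,0,0,0,45,0,0,0,0,0,0,5,0,0,0,0,0,0,5,0,0,0,0,0,0,5,0,0,0,0,0,0,5,0,0,0,0,0,0,5])

```text
clock: 16.15
eef_pos: [0.4149, 0.3279, 0.0352]
tool_rot: [[-0.711, 0.703, 0.001], [0.703, 0.711, 0.001], [-0.0, 0.002, -1.0]]
contact_force: [-0.4, -0.7, 5.6]
width: 0.0105
finger_force: 61.0
```

>>> apply_moves(motion=[0,0,15,0,0,0,5,0,0,35,0,0,0,5,0,0,45,0,0,0,5,0,0,45,0,0,0,5,0,0,25,0,0,0,5,0,0,0,0,0,0,5,0,0,0,0,0,0,5])

```text
clock: 16.85
eef_pos: [0.4142, 0.3274, 0.1991]
tool_rot: [[-0.711, 0.703, 0.0], [0.703, 0.711, 0.0], [-0.0, 0.001, -1.0]]
contact_force: [-0.1, 0.5, -1.8]
width: 0.0104
finger_force: 60.1
```

>>> apply_moves(motion=[13.4,-41.4,0,0,0,-3.57,5,13.4,-41.4,0,0,0,-3.57,5,13.4,-41.4,0,0,0,-3.57,5,13.4,-41.4,0,0,0,-3.57,5,13.4,-41.4,0,0,0,-3.57,5,13.4,-41.4,0,0,0,-3.57,5,13.4,-41.4,0,0,0,-3.57,5,13.4,-41.4,0,0,0,-3.57,5,13.4,-41.4,0,0,0,-3.57,5,13.4,-41.4,0,0,0,-3.57,5,13.4,-41.4,0,0,0,-3.57,5])

```text
clock: 17.95
eef_pos: [0.5604, -0.1295, 0.1966]
tool_rot: [[-0.103, 0.995, -0.004], [0.995, 0.103, 0.001], [0.001, -0.004, -1.0]]
contact_force: [1.0, 0.4, -1.9]
width: 0.01
finger_force: 60.0
```

>>> apply_moves(motion=[0,0,-30,0,0,0,5,0,0,-30,0,0,0,5,0,0,0,0,0,0,5,0,0,0,0,0,0,5,0,0,0,0,0,0,5])

```text
clock: 18.45
eef_pos: [0.5621, -0.1279, 0.1401]
tool_rot: [[-0.106, 0.994, 0.001], [0.994, 0.106, -0.0], [-0.0, 0.001, -1.0]]
contact_force: [0.5, -0.4, -1.5]
width: 0.0104
finger_force: 59.9
```

Run:
```python
from h import *
a=snap('side')
A=cv2.resize(a['img'][120:230,270:420],None,fx=4,fy=4)
cv2.imwrite('pics/c11.png',A[:,:,::-1]); o=bot.get_obs();print(o['eef_pos'],o['contact_force'],o['tool_rot'][:,1],o['width'],o['finger_force'])
p=o['eef_pos']; c,s=np.cos(.105),np.sin(.105)
for r in (65,-65): print('lug',4*(proj(a,[p[0]-s*r/1000,p[1]+c*r/1000,p[2]-.011+.015])-[270,120]))
for r in (60,-60): print('rim',4*(proj(a,[.5622-s*r/1000,-.128+c*r/1000,.085])-[270,120]))
```

```text
[ 0.56252215 -0.12792647  0.14050929] [-0.25562122  0.88504553 -1.26134584] [0.99432905 0.10633265 0.00176511] 0.01014227091680984 59.928393959999084
lug [206.71976521 169.57190761]
lug [252.95710828  91.95870822]
rim [204.87342314 258.5819807 ]
rim [246.68725002 180.51228442]
```

View pics/c11.png

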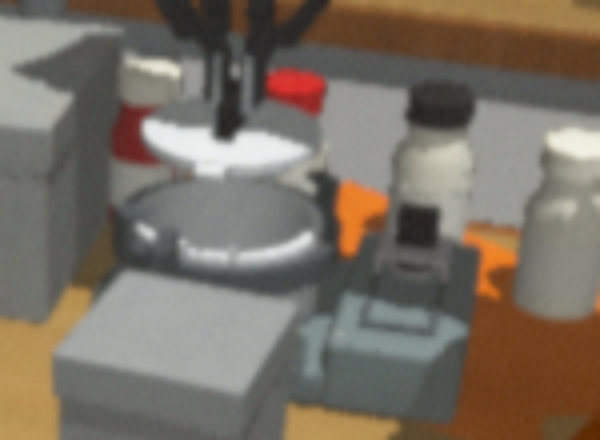

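The lid hangs level over the bowl, with its near lug at crop (210,170) against a predicted (207,170), and the rim centre at (226,218). Lower it to the seat.

>>> apply_moves(motion=[-0.3,0,-20,0,0,0,5,0,0,-12,0,0,0,5,0,0,-5,0,0,0,5,0,0,-5,0,0,0,5,0,0,-4,0,0,0,5,0,0,-3,0,0,0,5,0,0,0,0,0,0,5,0,0,0,0,0,0,5])

```text
clock: 19.3
eef_pos: [0.5617, -0.1283, 0.0905]
tool_rot: [[-0.106, 0.994, 0.001], [0.994, 0.106, -0.0], [-0.0, 0.001, -1.0]]
contact_force: [1.3, -1.1, -2.2]
width: 0.0101
finger_force: 59.9
```

>>> apply_moves(motion=[0,0,-1.5,0,0,0,5,0,0,-1,0,0,0,5,0,0,0,0,0,0,5])

```text
clock: 19.6
eef_pos: [0.5618, -0.1283, 0.0892]
tool_rot: [[-0.106, 0.994, 0.001], [0.994, 0.106, -0.0], [-0.001, 0.001, -1.0]]
contact_force: [-1.6, -0.0, 8.0]
width: 0.0104
finger_force: 61.3
```

Contact at exactly the expected seat height. Release and rise, then move over the ring fin.

>>> apply_moves(motion=[0,0,0,0,0,0,35,0,0,0,0,0,0,35,0,0,0,0,0,0,35,0,0,15,0,0,0,35,0,0,30,0,0,0,35,0,0,20,0,0,0,35,4.6,43.3,0,0,0,-6,35,4.6,43.3,0,0,0,-6,35,0,0,0,0,0,0,35,0,0,0,0,0,0,35])

```text
clock: 20.6
eef_pos: [0.5704, -0.0407, 0.1526]
tool_rot: [[0.1, 0.995, -0.0], [0.995, -0.1, -0.0], [-0.0, -0.0, -1.0]]
contact_force: [-0.3, -0.9, 0.8]
width: 0.0349
finger_force: 0.0
```

Run:
```python
from m import *
o=bot.get_obs();print(o['eef_pos'],o['tool_rot'][:,1],o['width'])
a=snap('side'); A=a['img'][100:240,270:420]
p=o['eef_pos']
for n,X in [('fin top',[.571,-.0414,.106]),('tips',[p[0],p[1],p[2]+.014]),('lid near lug top',[.5622-.0065,-.128+.0616,.093]),('handletop',[.562,-.128,.118]),('lidc',[.562,-.128,.093])]: print(n,proj(a,X))
A=cv2.resize(A,None,fx=4,fy=4); cv2.imwrite('pics/c12.png',A[:,:,::-1])
```

```text
[ 0.57043407 -0.04072292  0.152553  ] [ 9.94952343e-01 -1.00348046e-01 -3.22561145e-04] 0.0349068226961377
fin top [311.61843608 180.15698482]
tips [312.57823545 155.98447397]
lid near lug top [321.17806765 181.97300316]
handletop [327.43520408 162.26352816]
lidc [326.93102391 171.51802217]
```

View pics/c12.png

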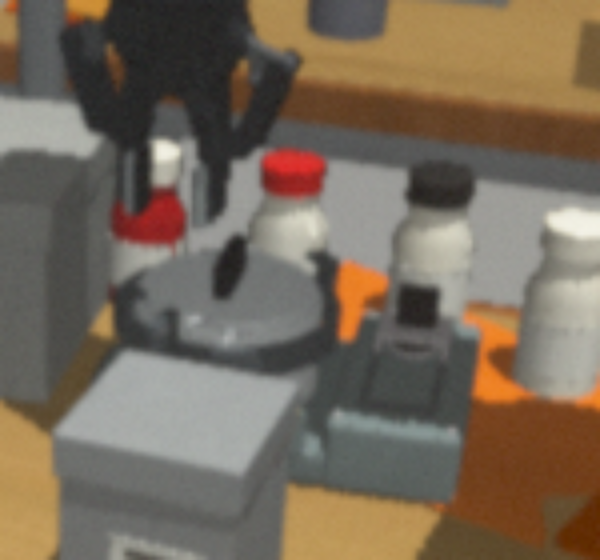

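The lid is seated: handle top at side (329,160), predicted (327,162). The fingertips at crop (132,212)/(205,222) straddle the fin at (162,320). Descend and pinch.

>>> apply_moves(motion=[0,0,-30,0,0,0,35,0,0,-25,0,0,0,35,0,0,-12,0,0,0,35,0,0,-8,0,0,0,35,0,0,-6,0,0,0,35,0,0,0,0,0,0,35,0,0,0,0,0,0,2,0,0,0,0,0,0,2,0,0,0,0,0,0,2,0,0,0,0,0,0,2,0,0,0,0,0,0,2])

```text
clock: 21.75
eef_pos: [0.5718, -0.0415, 0.0728]
tool_rot: [[0.103, 0.995, 0.003], [0.995, -0.103, -0.0], [0.0, 0.003, -1.0]]
contact_force: [1.8, -0.4, 6.1]
width: 0.0082
finger_force: 60.2
```

Run:
```python
import numpy as np
from h import *
o=bot.get_obs();p=o['eef_pos'];c=np.array([.5620,-.128]);q=p[:2]-c
print(o['contact_force'],o['moment'],o['width'],p,o['tool_rot'][:,1])
a0=np.arctan2(q[1],q[0]);r=np.hypot(*q);print(a0,r,a0-.106-1.31)
N=12;a1=2.21+.106+.03
t=np.linspace(a0,a1,N+1);P=c+r*np.c_[np.cos(t),np.sin(t)]
print(np.degrees((a1-a0)/N));print(np.round(np.diff(P,axis=0)*1000,1).tolist())
```

```text
[ 1.78124733 -0.3933545   6.05893157] [ 0.03326304 -0.16870532  0.09380735] 0.008246059246384876 [ 0.57177496 -0.04150192  0.07284376] [ 0.99466122 -0.10316283  0.00254531]
1.4582659350293312 0.08704865381436701 0.04226593502933107
4.238617937734309
[[-6.4, 0.5], [-6.4, 0.0], [-6.4, -0.5], [-6.4, -0.9], [-6.3, -1.4], [-6.2, -1.9], [-6.0, -2.3], [-5.8, -2.8], [-5.6, -3.2], [-5.3, -3.6], [-5.1, -4.0], [-4.8, -4.3]]
```

>>> apply_moves(motion=[-6.4,0.5,0,0,0,4.24,2,-6.4,0,0,0,0,4.24,2,-6.4,-0.5,0,0,0,4.24,2,-6.4,-0.9,0,0,0,4.24,2,-6.3,-1.4,0,0,0,4.24,2,-6.2,-1.9,0,0,0,4.24,2])

```text
clock: 22.35
eef_pos: [0.5335, -0.0462, 0.0729]
tool_rot: [[-0.337, 0.942, 0.003], [0.942, 0.337, -0.001], [-0.002, 0.002, -1.0]]
contact_force: [1.7, -2.1, 6.2]
width: 0.0086
finger_force: 60.2
```

>>> apply_moves(motion=[-6.0,-2.3,0,0,0,4.24,2,-5.8,-2.8,0,0,0,4.24,2,-5.6,-3.2,0,0,0,4.24,2,-5.3,-3.6,0,0,0,4.24,2,-5.1,-4,0,0,0,4.24,2,-4.8,-4.3,0,0,0,4.24,2,0,0,0,0,0,0,2,0,0,0,0,0,0,2])

```text
clock: 23.15
eef_pos: [0.5009, -0.0668, 0.0728]
tool_rot: [[-0.706, 0.708, 0.002], [0.708, 0.706, -0.002], [-0.003, 0.0, -1.0]]
contact_force: [-0.0, -1.4, 6.3]
width: 0.0088
finger_force: 60.3
```

Run:
```python
from h import *
o=bot.get_obs();p=o['eef_pos'];q=p[:2]-[.562,-.128]
print(o['contact_force'],o['width'],o['finger_force'],p); print(np.arctan2(q[1],q[0])-.106-1.31,np.hypot(*q))
```

```text
[-0.01700492 -1.42626096  6.26450499] 0.008830576087827105 60.31377553939819 [ 0.50086773 -0.06678207  0.07282272]
0.9394944003508168 0.08651467390504895
```

Ring is at about 0.93. Release and rise; refine the guard fin's place from the earlier top picture.

>>> apply_moves(motion=[0,0,0,0,0,0,30,0,0,0,0,0,0,30,0,0,0,0,0,0,30,0,0,20,0,0,0,30,0,0,30,0,0,0,30,0,0,20,0,0,0,30,0,0,0,0,0,0,30])

```text
clock: 23.85
eef_pos: [0.5017, -0.066, 0.1442]
tool_rot: [[-0.707, 0.708, 0.004], [0.708, 0.707, -0.0], [-0.003, 0.003, -1.0]]
contact_force: [0.7, 0.7, -0.3]
width: 0.0298
finger_force: 0.0
```

Run:
```python
from m import *
d=load('top'); I=d['img'].astype(int)
m=win(d,406,430,264,294); k=(I.sum(2)<110)&m; v,u=np.nonzero(k); print(u.min(),u.max(),v.min(),v.max(),u.mean(),v.mean(),len(u))
n,l,s,c=cv2.connectedComponentsWithStats(k.astype(np.uint8));print(s[1:],c[1:])
print('pred top',[proj(d,np.r_[np.array([.562,-.128])+np.array([[.9944,-.1058],[.1058,.9944]])@[x,-.03],.093]) for x in(-.1025,-.1285)],'base',proj(d,[.4505-.013,-.17,.066]))
a=load('side')
print(bot.get_obs()['eef_pos'])
```

```text
Traceback (most recent call last):
ValueError: zero-size array to reduction operation minimum which has no identity
```

Run:
```python
from m import *
d=load('top'); I=d['img'].astype(int)
print(I[268:288,408:426].sum(2))
print('pred top',[proj(d,np.r_[np.array([.562,-.128])+np.array([[.9944,-.1058],[.1058,.9944]])@[x,-.03],.093]) for x in(-.1025,-.1285)])
```

```text
[[329 347 371 394 403 403 398 391 383 391 405 408 419 432 406 327 257 241]
 [403 404 414 431 427 420 404 394 387 390 407 428 434 429 404 334 291 264]
 [422 428 433 432 428 406 343 301 303 325 362 409 424 434 414 368 323 283]
 [435 427 422 431 410 356 282 223 209 227 280 349 416 432 432 392 345 301]
 [431 431 431 417 372 294 213 154 141 159 203 298 395 433 434 405 350 309]
 [431 426 424 394 308 205 152 125 138 149 177 265 370 426 431 417 343 308]
 [438 427 422 380 279 166 129 126 135 148 153 229 342 414 436 409 344 307]
 [434 435 418 392 279 171 112 122 131 142 149 208 313 399 436 407 341 308]
 [438 431 421 387 291 185 121 124 140 150 151 205 312 400 431 409 352 314]
 [438 441 421 390 298 187 121 113 141 160 155 190 299 399 429 421 374 330]
 [442 431 422 402 310 207 137 121 135 147 146 180 288 397 435 432 390 344]
 [440 442 424 401 342 229 134 132 143 144 147 160 260 372 424 444 410 356]
 [442 432 427 418 375 259 161 132 114 135 147 157 237 355 417 442 420 359]
 [432 436 430 422 384 275 164 123 119 148 138 153 224 332 414 439 407 358]
 [437 440 435 428 385 280 171 120 129 131 152 156 225 329 403 432 409 353]
 [445 440 432 431 392 305 198 144 147 153 166 197 257 357 420 439 423 369]
 [443 450 433 437 399 348 267 216 214 234 267 305 337 398 431 441 428 401]
 [442 441 435 433 418 400 354 328 326 346 378 390 403 424 445 440 434 416]
 [447 445 437 429 431 435 417 403 407 422 428 432 438 440 445 444 440 412]
 [441 440 436 432 434 440 440 436 433 438 440 440 442 435 441 437 438 394]]
pred top [array([416.35580962, 271.32703533]), array([418.33191801, 284.67531415])]
```

Prediction and picture agree within a pixel. Move over the guard fin and pinch it.

>>> apply_moves(motion=[-7.3,-14.9,0,0,0,7.3,30,-7.3,-14.9,0,0,0,7.3,30,-7.3,-14.9,0,0,0,7.3,30,-7.3,-14.9,0,0,0,7.3,30,-7.3,-14.9,0,0,0,7.3,30,-7.3,-14.9,0,0,0,7.3,30,-7.3,-14.9,0,0,0,7.3,30,0,0,0,0,0,0,30,0,0,0,0,0,0,30])

```text
clock: 24.75
eef_pos: [0.4482, -0.1699, 0.1409]
tool_rot: [[-0.995, -0.102, -0.001], [-0.102, 0.995, 0.001], [0.001, 0.001, -1.0]]
contact_force: [0.8, 0.2, 0.3]
width: 0.0301
finger_force: 0.0
```

Run:
```python
from h import *
o=bot.get_obs();p=o['eef_pos'];print(p,o['tool_rot'][:,1],1000*(np.array([.4505,-.170,.064])-p))
```

```text
[ 0.44816674 -0.16987909  0.14085998] [-0.10228211  0.99475492  0.00100578] [  2.33326491  -0.12090558 -76.8599785 ]
```

>>> apply_moves(motion=[1.5,0,-30,0,0,0,30,0,0,-25,0,0,0,30,0,0,-10,0,0,0,30,0,0,-7,0,0,0,30,0,0,-5,0,0,0,30,0,0,0,0,0,0,30,0,0,0,0,0,0,2,0,0,0,0,0,0,2,0,0,0,0,0,0,2,0,0,0,0,0,0,2])

```text
clock: 25.75
eef_pos: [0.4509, -0.1705, 0.0656]
tool_rot: [[-0.994, -0.105, 0.002], [-0.105, 0.994, -0.001], [-0.001, -0.001, -1.0]]
contact_force: [-0.7, 0.8, 6.0]
width: 0.0083
finger_force: 60.5
```

>>> apply_moves(motion=[-0.63,5.97,0,0,0,0,2,-0.63,5.97,0,0,0,0,2,-0.63,5.97,0,0,0,0,2,-0.63,5.97,0,0,0,0,2,-0.63,5.97,0,0,0,0,2,-0.63,5.97,0,0,0,0,2,-0.63,5.97,0,0,0,0,2,-0.63,5.97,0,0,0,0,2,-0.63,5.9,0,0,0,0,2,0,0,0,0,0,0,2,0,0,0,0,0,0,2,0,0,0,0,0,0,2])

```text
clock: 26.95
eef_pos: [0.4449, -0.1183, 0.0657]
tool_rot: [[-0.994, -0.105, 0.001], [-0.105, 0.994, -0.004], [-0.0, -0.004, -1.0]]
contact_force: [-2.3, -4.9, 6.6]
width: 0.0081
finger_force: 60.8
```

>>> apply_moves(motion=[0,0,0,0,0,0,30,0,0,0,0,0,0,30,0,0,0,0,0,0,30,0,0,20,0,0,0,30,0,0,25,0,0,0,30,0,0,0,0,0,0,0,3,-26,0,0,0,0,0,3,-26,0,0,0,0,0,0,0,0,0,0,0,0,0,0,0,0,0,0,0])

```text
clock: 27.95
eef_pos: [0.4501, -0.1685, 0.109]
tool_rot: [[-0.995, -0.104, -0.001], [-0.104, 0.995, 0.001], [0.001, 0.001, -1.0]]
contact_force: [-0.6, 0.5, -0.1]
width: -0.0002
finger_force: 0.0
```

>>> apply_moves(motion=[0,0,-25,0,0,0,0,0,0,-12,0,0,0,0,0,0,-6,0,0,0,0,0,0,-4,0,0,0,0,0,0,0,0,0,0,0])

```text
clock: 28.45
eef_pos: [0.4504, -0.1682, 0.0625]
tool_rot: [[-0.994, -0.106, -0.001], [-0.106, 0.994, 0.0], [0.001, 0.0, -1.0]]
contact_force: [-0.1, 0.1, -0.1]
width: 0.0005
finger_force: 0.0
```

>>> apply_moves(motion=[0,-1.5,-4,0,0,0,0,0,0,-4,0,0,0,0,0,0,-3,0,0,0,0,0,0,0,0,0,0,0])

```text
clock: 28.85
eef_pos: [0.4503, -0.1699, 0.0513]
tool_rot: [[-0.994, -0.105, -0.001], [-0.105, 0.994, 0.0], [0.001, 0.0, -1.0]]
contact_force: [0.7, 0.6, -0.3]
width: -0.0
finger_force: 0.0
```

>>> apply_moves(motion=[0,0,-2,0,0,0,0,0,0,-2,0,0,0,0,0,0,0,0,0,0,0])

```text
clock: 29.15
eef_pos: [0.4504, -0.17, 0.0475]
tool_rot: [[-0.994, -0.105, -0.0], [-0.105, 0.994, 0.0], [0.0, 0.0, -1.0]]
contact_force: [-0.2, 0.8, -0.4]
width: 0.0003
finger_force: 0.0
```

>>> apply_moves(motion=[0,0,-2,0,0,0,0,0,0,-2,0,0,0,0,0,0,0,0,0,0,0])

```text
clock: 29.45
eef_pos: [0.4507, -0.1701, 0.0437]
tool_rot: [[-0.994, -0.105, 0.0], [-0.105, 0.994, -0.0], [-0.0, -0.0, -1.0]]
contact_force: [-0.5, -0.5, 2.7]
width: 0.0002
finger_force: 1.1
```

>>> apply_moves(motion=[0,0,-2,0,0,0,0,0,0,-2,0,0,0,0,0,0,0,0,0,0,0])

```text
clock: 29.75
eef_pos: [0.4508, -0.1701, 0.0397]
tool_rot: [[-0.994, -0.105, 0.0], [-0.105, 0.994, -0.0], [-0.0, -0.0, -1.0]]
contact_force: [-0.7, -0.3, 3.6]
width: 0.0001
finger_force: 2.0
```

>>> apply_moves(motion=[0,0,-1.5,0,0,0,0,0,0,-1,0,0,0,0,0,0,0,0,0,0,0,0,0,0,0,0,0,0,0,0,0,0,0,0,0,0,0,0,0,0,0])

```text
invalid input at $.motion: expected a multiple of 7 numbers
```

>>> apply_moves(motion=[0,0,-1.5,0,0,0,0,0,0,-1,0,0,0,0,0,0,0,0,0,0,0,0,0,0,0,0,0,0,0,0,0,0,0,0,0,0,0,0,0,0,0,0])

```text
clock: 30.35
eef_pos: [0.4508, -0.1701, 0.0387]
tool_rot: [[-0.994, -0.105, 0.001], [-0.105, 0.994, -0.0], [-0.001, -0.0, -1.0]]
contact_force: [-5.9, 2.4, 18.8]
width: 0.0004
finger_force: 9.8
```

Button bottomed at 19 N and held. Rise and return to the guard fin.

>>> apply_moves(motion=[0,0,20,0,0,0,0,0,0,40,0,0,0,0,0,0,15,0,0,0,30,-2.9,25.9,0,0,0,0,30,-2.9,25.9,0,0,0,0,30,0,0,0,0,0,0,30,0,0,0,0,0,0,30])

```text
clock: 31.05
eef_pos: [0.4446, -0.118, 0.112]
tool_rot: [[-0.994, -0.107, -0.0], [-0.107, 0.994, -0.0], [0.0, -0.0, -1.0]]
contact_force: [0.5, -0.2, -0.1]
width: 0.0299
finger_force: 0.0
```

>>> apply_moves(motion=[0,0,-25,0,0,0,30,0,0,-12,0,0,0,30,0,0,-6,0,0,0,30,0,0,0,0,0,0,30,0,0,0,0,0,0,2,0,0,0,0,0,0,2,0,0,0,0,0,0,2,0,0,0,0,0,0,2])

```text
clock: 31.85
eef_pos: [0.4452, -0.1185, 0.0699]
tool_rot: [[-0.994, -0.105, 0.001], [-0.105, 0.994, -0.001], [-0.001, -0.001, -1.0]]
contact_force: [-1.3, -1.0, 3.5]
width: 0.008
finger_force: 61.0
```

Gripped; slide back, then release and rise.

>>> apply_moves(motion=[0.63,-5.97,0,0,0,0,2,0.63,-5.97,0,0,0,0,2,0.63,-5.97,0,0,0,0,2,0.63,-5.97,0,0,0,0,2,0.63,-5.97,0,0,0,0,2,0.63,-5.97,0,0,0,0,2,0.63,-5.97,0,0,0,0,2,0.63,-5.97,0,0,0,0,2,0.6,-5.5,0,0,0,0,2,0,0,0,0,0,0,2,0,0,0,0,0,0,2,0,0,0,0,0,0,2])

```text
clock: 33.05
eef_pos: [0.4514, -0.1721, 0.0699]
tool_rot: [[-0.994, -0.105, 0.002], [-0.105, 0.994, -0.001], [-0.002, -0.001, -1.0]]
contact_force: [-0.6, -0.9, 5.2]
width: 0.0078
finger_force: 61.2
```

>>> apply_moves(motion=[0,0,0,0,0,0,30,0,0,0,0,0,0,30,0,0,0,0,0,0,30,0,0,25,0,0,0,30,0,0,40,0,0,0,30,0,0,40,0,0,0,30,-5,45,0,0,0,0,30,-5,45,0,0,0,0,30,-5,45,0,0,0,0,30,-5,45,0,0,0,0,30,-5,45,0,0,0,0,30,0,45,0,0,0,0,30])

```text
clock: 34.25
eef_pos: [0.4242, 0.1, 0.1741]
tool_rot: [[-0.994, -0.105, -0.0], [-0.105, 0.994, -0.0], [0.0, -0.0, -1.0]]
contact_force: [1.2, 0.2, 0.4]
width: 0.0296
finger_force: 0.0
```

Run:
```python
from m import *
d=snap('top'); I=d['img'].astype(int); c=np.array([.562,-.128]); R=np.array([[.9944,-.1058],[.1058,.9944]])
W=lambda x,y,z: np.r_[c+R@[x,y],z]
# guard fin dark
u0,v0=proj(d,W(-.1155,-.03,.093)).round().astype(int)
m=win(d,u0-22,u0+22,v0-12,v0+12); k=(I.sum(2)<200)&m; v,u=np.nonzero(k); print('guardfin px',u.mean(),v.mean(),len(u),'pred',u0,v0)
m=win(d,u0-45,u0-22,v0-12,v0+12); print('dark elsewhere',((I.sum(2)<180)&m).sum())
print('mark brass visible?',[I[int(q[1]),int(q[0])] for q in [proj(d,W(.089*np.cos(a),.089*np.sin(a),.053)) for a in (2.15,2.21,2.27)]])
print('fin pixel',[I[int(q[1]),int(q[0])] for q in [proj(d,W(.09*np.cos(a),.09*np.sin(a),.106)) for a in (1.35,2.0,2.1,2.24,2.4)]])
# lid disc fit
m=win(d,360,425,190,255); k=((I.sum(2)>270)&m).astype(np.uint8)
cs,_=cv2.findContours(k,cv2.RETR_EXTERNAL,cv2.CHAIN_APPROX_NONE); P=max(cs,key=cv2.contourArea)[:,0]; P=np.array([pix2(d,*p,.093)[:2] for p in P])
f=least_squares(lambda p:np.hypot(*(P-p[:2]).T)-.055,c,loss='soft_l1',f_scale=.001); print('lid',f.x,np.median(abs(f.fun)))
o=bot.get_obs(); print(o['eef_pos'],o['clock'])
```

```text
guardfin px 416.1095890410959 277.63013698630135 73 pred 417 278
dark elsewhere 113
mark brass visible? [array([56, 58, 57]), array([48, 49, 50]), array([43, 42, 41])]
fin pixel [array([55, 55, 55]), array([58, 61, 60]), array([59, 63, 64]), array([51, 51, 51]), array([92, 96, 97])]
lid [ 0.56084915 -0.12777017] 0.005175143544845294
[0.42471046 0.10625668 0.17429858] 34.3
```

The guard fin is back at its original pixel, the brass mark is hidden under the ring fin, and the lid is centred. Hand in.

>>> apply_moves(motion=[0,0,20,0,0,0,30,0,0,0,0,0,0,30,0,0,0,0,0,0,30,0,0,0,0,0,0,30])

```text
clock: 34.7
eef_pos: [0.4251, 0.0978, 0.1935]
tool_rot: [[-0.995, -0.104, -0.001], [-0.104, 0.995, -0.0], [0.001, -0.0, -1.0]]
contact_force: [-0.9, -0.7, 0.3]
width: 0.03
finger_force: 0.0
```

```bash
python3 -c "
from h import *
print(bot.job_done())"
```

```text
the job is handed in; nothing more can be done
None
```

I handed the job in at about 35 s, but the system returned no verdict: by my readings and pictures both brass buckles are in the bowl, the lid is home, the ring is locked at about 0.93, the button was pressed to its stop, and the guard is back over it with both fins released.

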